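# Slacken the left-hand vise and tray the coin block

## Task

Free the coin block from the little vise and set it down in the small square tray, seated flat on its cork floor. The vise has a left-hand screw, so the brass knob opens it clockwise seen from above: back it right out until you feel its stop and leave the jaw so, but do not strain the screw against the stop, do not tighten it on the block, and do not wrench the block out past the jaw's lip. Do not drop the block, and leave everything else on the shelf where it lies.

Things in the scene. Friction and masses are not known exactly. Their poses are not given: they have to be found in the camera images.
- vise: small black cast-iron bench vise, fixed, 180 x 64 mm. Origin at its underside below the middle of the block's seat; x along the jaws' travel, z up. The bed, 46 mm wide, carries the block at z = 35 mm. Fixed jaw at +x, sliding jaw at -x (back to x = -55 mm when open), both 36 mm wide and 65 mm high. At x = -88 mm a round post, 32 mm across and 88 mm high, carries the knob.
- knob_grip (a point): the height to grip, 112 mm above the shelf, on the upright axis of the round knurled brass knob (36 mm across, from 96 to 124 mm above the shelf, on a thin stem; it neither rises nor sinks). Left-hand screw: clockwise from above opens the jaw by 2.2 mm per rad, anticlockwise tightens. It turns against about 0.1 N m of friction and stays where left; a grip of about 60 N holds it.
- jaw: the sliding jaw, driven by the screw; same origin and axes as the vise when tight. The screw starts tight or up to 0.5 rad slack (this cannot be seen) and runs out at a hard stop 3.4 rad from tight, so 2.9 to 3.4 rad is to be turned, in several grips, until the stop is felt.
- knob (a joint): twist of the knob on the screw's slender springy shaft (rad, clockwise positive), 0 when let go: the torque on the knob is 2.5 N m per rad. Turning freely it is under 0.05; at the stop, or when tight, it grows as the knob is turned on. Over 0.3 rad (0.75 N m) either way the shaft is strained and spoilt.
- jaw_lip (a point): top edge of the sliding jaw's lip, 60 mm above the shelf, mid-width, facing the block. In the vise's frame its x is -20.8 mm when the screw is tight and -28.3 mm at the stop. Within 0.3 mm of that it is fully open. The lip overlaps the block's ledge by 5 mm when tight and so holds the block down; do not pull the block against it.
- block_center (a point): centre of the mahogany coin block (half-way up): 50 mm along y, 45 mm high, 0.15 to 0.31 kg, a coin in a cork-lined recess on top. Axes as the vise's. Upper part 40 mm along x; the lowest 12 mm are 52 mm, a 6 mm ledge facing each jaw. In the vise its underside is 35 mm above the shelf. Grip its +y and -y faces, 8 to 10 mm above this centre, to clear the tray's rim.
- tray_floor (a point): middle of the cork floor of the small square mahogany tray fixed on the shelf, 4 mm above the shelf. Recess 62 mm along x, 60 mm along y, 8 mm deep, rim 6 mm wide with its top 12 mm above the shelf; z up. The block's x goes along the tray's x, either way round.
- medal: bystander: bronze medal in a clear round capsule, 58 mm across, 11 mm high; origin at the underside
- loupe: bystander: tortoiseshell loupe, a 42 mm ring 18 mm high with a short handle; origin under the ring
- snuff_box: bystander: tarnished silver snuff box 73 x 49 x 22 mm; origin at the underside
- coin_tube: bystander: upright clear coin tube with a white cap, 34 mm across, 60 mm high; origin at the underside
- tongs: bystander: steel coin tongs lying flat, 98 mm long, 8 mm high; origin under the middle
- notebook: bystander: dark leather notebook 140 x 95 x 15 mm; origin at the underside
- wax_jar: bystander: small jar, 54 mm across, 55 mm high; origin at the underside
Not all that is in view belongs to the job. What is shaped like the part that bears tray_floor but grey or red is not meant. Of the things that look like the part that bears block_center, the smaller one is meant.

How it is judged (in metres and radians):
On the way, in this order (a step that is already met when the one before it is completed fails the run):
1. the jaw is backed right out to the screw's stop, the block still in its seat (x of jaw_lip in the frame of vise below -0.028 m and distance of block_center from where it was at the start of the episode below 0.01 m), for 0.2 s.
2. the block is lifted clear of the jaws (z of block_center in the frame of vise above 0.092 m), for 0.1 s.
At the end, for the whole second after the job is handed in: The block rests upright and released on the tray's cork floor (its centre within 8 mm sideways of the floor's middle, 20 to 25 mm above it, square to the tray within 0.25 rad, tilt under 0.06 rad), and the vise's jaw is still at its stop (lip beyond -28.0 mm in the vise's x) (z of block_center in the frame of tray_floor between 0.02 and 0.025 m and horizontal distance between block_center and tray_floor below 0.008 m and angle between the x axis of block_center and the x axis of tray_floor, either way round below 0.25 rad and angle between block_center's own z axis and vertical below 0.06 rad and x of jaw_lip in the frame of vise below -0.028 m and linear speed of block below 0.02 m/s); the robot touches nothing.
It fails at once if the screw is strained against its stop (knob twisted over 0.3 rad) (value of joint knob above 0.3 rad).
It fails at once if the screw is forced tighter (knob twisted over 0.3 rad the other way) (value of joint knob below -0.3 rad).
It fails at once if the block is wrenched against the jaw (over 25 N) (contact force between block and jaw above 25 N).
It fails at once if the block is dropped (falling free over 0.45 m/s) (contact force between the fingers and block below 0.05 N and linear speed of block above 0.45 m/s).
It fails at once if a bystander is moved more than 25 mm (distance of any of medal, loupe, snuff_box, coin_tube, tongs, notebook, wax_jar from where it was at the start of the episode above 0.025 m).
It also fails if it takes over 70 s, if anything falls off the work surface, if the arm or the gripper's body presses on something with over 40 N, if the wrist force passes 120 N, or if a joint passes its speed limit or range.

## Robot

A 6-joint arm with a two-finger parallel gripper is mounted at the origin on the work surface. World frame = base frame: x ahead of the robot, y to its left, z up, the work surface at z = 0. Lengths are in mm, angles in rad, forces in N, time in s.
With the tool pointing down it reaches from about 275 to 1000 mm from the base axis. Payload 8.4 kg.
Tool frame: the origin (TCP) lies between the finger pads; the fingertips stand r.nose_length ahead of it and the grasp point (between the pads) lies 8 mm behind it (r.nose_length is the distance from the TCP to the fingertips, in mm); y points along the fingers, x is the direction in which the jaws open and shut, and the axes are right-handed (so a half turn about y gives the same grasp; the last joint's range is limited). The gripper opens to 85 mm and grips with 20 to 120 N. Pads are 22 mm wide; open, the fingers measure 114 mm over their backs; the gripper's body (76 mm by 85 mm) begins 54 mm behind the grasp point. The pads swing forward as they close: fully open they stand 13 mm farther back than shut.
Start: joints at [-1.195, 0.353, 1.633, -0, 1.155, -0.002], TCP at [230.547, -580.927, 242.281] pointing down, gripper open.
Joint ranges: [-2.63, 2.63], [-0.92, 2.1], [0.06, 2.66], [-1.3, 4.44], [0, 2.69], [-3.02, 3.02]. Speed limits (rad/s): [2.22, 2.22, 2.79, 3.14, 3.14, 3.14].

## Interface

Orientations are given as [roll, pitch, yaw] about the fixed x, y, z axes, in that order (R = Rz(yaw) Ry(pitch) Rx(roll)).
In Python, from rig import r, cams, order gives the robot as it stands. The module is installed in compiled form; this text tells all that it offers.
- The arm moves only by the shell command python3 -m crank 'ROWS' [FORCE]. ROWS is JSON, a list of rows, each a list of 7 numbers: the turn, a rotation vector about the tool's x, y, z in degrees, then the shift along the tool's x, y, z in cm, then the opening, from -1 (shut) to 1 (fully open). A call has exactly 10 rows; each row shifts and turns the pose as measured when the row begins, along the tool's axes as they then stand; what a row does not reach is not made up. A row lasts 1/12 s, in which the tool goes at most 41.7 mm and 7.16 degrees, less where a joint would pass 70% of its speed; a pose out of reach is approached as far as the arm can. A call with a gripper value outside its range is refused whole. The fingers move at their own pace and stop on an object; FORCE is the grip in N (left out, the last holds). Time passes only in rows, so rows that do not move let the fingers close, or fill a call up. It gives the time, the measured TCP pose, the force and the opening at its end, in the units of the state.
- r.sense(): the state, without advancing time (a new reading comes with each control period).
- cams.grab_frame(name): name is "scene" or "top" or "wrist"; returns the picture (384x512x3 uint8, blue, green, red); there is no depth.
- cams.camera_info(name): a dict with "intrinsics" (3x3 intrinsics, pixels), "view" (4x4, takes a point from world to camera coordinates); the wrist camera has in their place "hand_eye" (4x4, takes a point from camera to tool coordinates, whose origin is the TCP and whose axes are the tool frame's). Camera axes: x right, y up, looking along -z (the intrinsics and any distortion apply to the point x, -y, -z); pixel columns grow to the right and rows downward; lengths in mm; the calibration is good to about 2 mm. A picture is of the moment at which its call begins: read the wrist's pose just before it. camera_info takes no time and is no camera call.
- order.sign_off(): hands the job in, once; it reports no verdict.
The state is a dict: "clock": time; "qpos": joint angles; "qvel": joint speeds; "joint_efforts": joint torques, N m; "eef_pos": TCP position; "tcp_rot": TCP orientation; "contact_force": force on the tool from outside, world axes, zero at the start; "wrist_torque": the same for the moment, N m; "opening": opening from 0.0 (shut) to 1.0 (fully open).
Only numpy, scipy, OpenCV 4.12 (cv2) and the standard library are available. Lean on these libraries where they do the work, as an engineer would, in place of code of your own. Each camera call takes 0.05 s, during which the arm holds its last target.

## Working session

There is one attempt and no reset: what is moved stays moved. The work goes in short steps, Python scripts to look and compute and a shell command to move; the robot and the scene stay as the last step left them, time stands still between calls to the robot, and variables do not carry over. Pictures are saved under pics/ and viewed, and the job is handed in when it is done.

```bash
mkdir -p pics; ls; python3 - <<'E'
from rig import r,cams,order
import cv2
print(r.sense(), r.nose_length)
for n in ["scene","top","wrist"]:
    im=cams.grab_frame(n); cv2.imwrite(f"pics/{n}0.png",im); print(n,cams.camera_info(n))
E
```

```text
pics
{'clock': 0.0, 'qpos': array([-1.19541662e+00,  3.53663380e-01,  1.63415553e+00,  6.39613432e-07,
        1.15519721e+00, -2.41258709e-03]), 'qvel': array([ 9.74202697e-05, -4.90356855e-04,  8.04925410e-04, -1.51578033e-03,
       -2.14659580e-03, -6.46175554e-04]), 'joint_efforts': array([-2.49342411e-03, -6.05259418e+01, -3.42069268e+01, -2.50685289e-04,
        9.50804504e-03, -2.74541128e-05]), 'eef_pos': array([ 230.36268605, -580.48826773,  241.54300271]), 'tcp_rot': array([-1.57079231e+00,  1.42346242e-03, -1.19300429e+00]), 'contact_force': array([-0.40838233,  0.37692795, -0.21990922]), 'wrist_torque': array([ 0.02004191, -0.03130454, -0.00984955]), 'opening': 0.9994420137761881} 11.0
scene {'intrinsics': array([[384.97232502,   0.        , 257.66439678],
       [  0.        , 384.97232502, 191.44478014],
       [  0.        ,   0.        ,   1.        ]]), 'view': array([[-4.27522851e-02,  9.99085541e-01,  5.69087961e-04,
         1.06499066e+01],
       [-8.55243132e-01, -3.68915024e-02,  5.16912180e-01,
         4.65457430e+02],
       [ 5.16460480e-01,  2.16124683e-
[... 487 characters left out ...]
      [-8.38629632e-02,  5.71143942e-03,  9.96460929e-01,
        -1.39902780e+03],
       [ 0.00000000e+00,  0.00000000e+00,  0.00000000e+00,
         1.00000000e+00]])}
wrist {'intrinsics': array([[311.56834032,   0.        , 254.59988016],
       [  0.        , 311.56834032, 191.38781761],
       [  0.        ,   0.        ,   1.        ]]), 'hand_eye': array([[ 9.99999476e-01, -7.88346314e-04, -6.53286171e-04,
         6.12101879e-02],
       [-4.20208040e-04,  2.65837129e-01, -9.64017865e-01,
        -1.31887736e+02],
       [ 9.33647651e-04,  9.64017634e-01,  2.65836658e-01,
         6.80231989e+01],
       [ 0.00000000e+00,  0.00000000e+00,  0.00000000e+00,
         1.00000000e+00]])}
```

View pictures.

```bash
python3 - <<'E'
import cv2
for n in ["scene","top"]:
    im=cv2.imread(f"pics/{n}0.png"); cv2.imwrite(f"pics/{n}0b.png",cv2.resize(im,(800,600),interpolation=cv2.INTER_CUBIC))
E
```

```text
(no output)
```

View pics/scene0b.png

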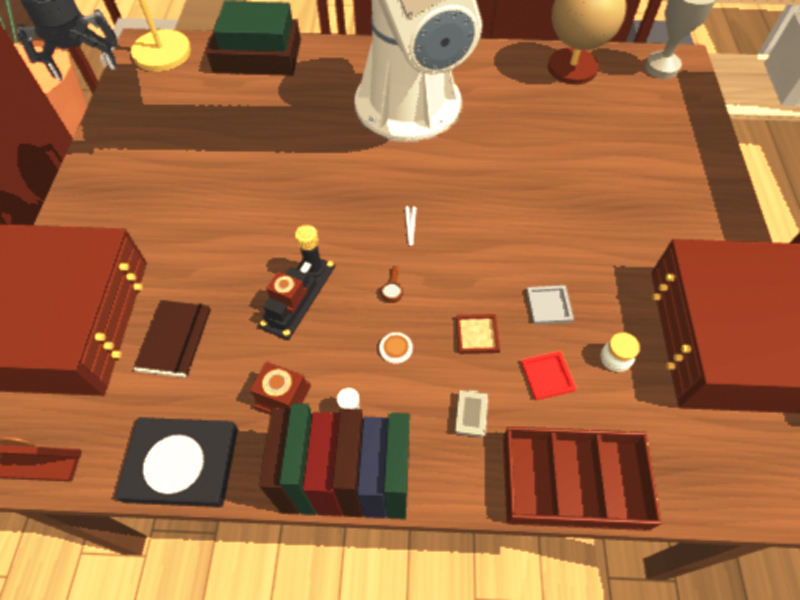

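View pics/top0b.png

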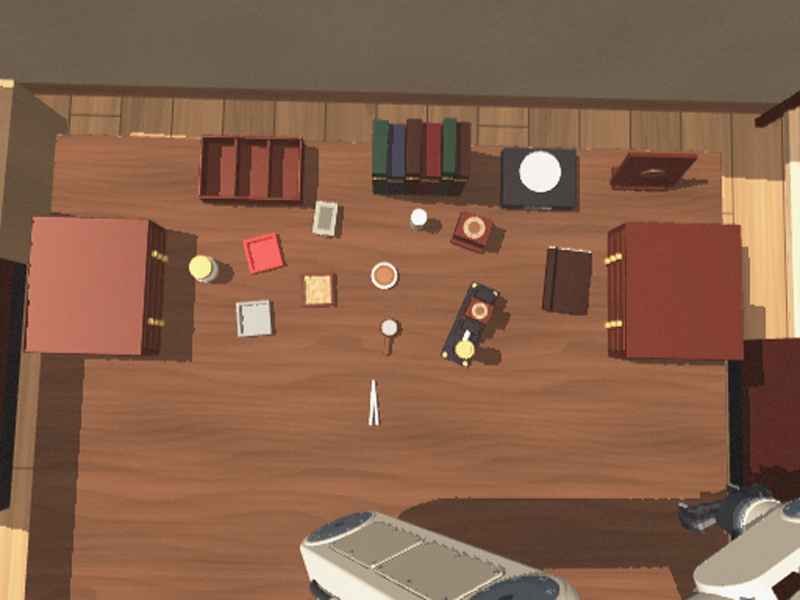

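View pics/wrist0.png

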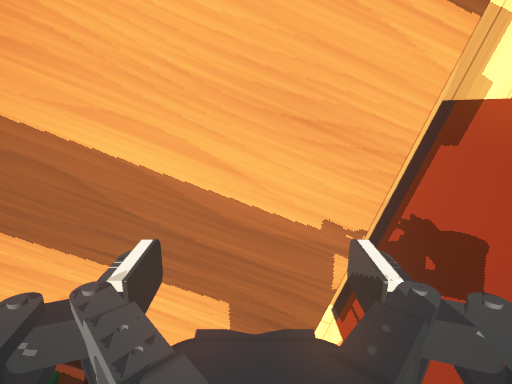

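```bash
python3 - <<'E'
import cv2,numpy as np
t=cv2.imread("pics/top0.png"); s=cv2.imread("pics/scene0.png")
# top: region x 180-330,y 130-250 -> x5 in two crops
a=cv2.resize(t[172:240,276:326],None,fx=8,fy=8,interpolation=cv2.INTER_CUBIC)
b=cv2.resize(s[140:220,160:220],None,fx=7,fy=7,interpolation=cv2.INTER_CUBIC)
print(a.shape,b.shape)
c=np.zeros((600,400+420,3),np.uint8);c[:544,:400]=a;c[:560,400:]=b;cv2.imwrite("pics/c1.png",c[:,:800])
a=cv2.resize(t[165:205,184:224],None,fx=10,fy=10,interpolation=cv2.INTER_CUBIC)
b=cv2.resize(s[190:240,280:330],None,fx=8,fy=8,interpolation=cv2.INTER_CUBIC)
cv2.imwrite("pics/c2.png",np.hstack([a,b]))
E
```

```text
(544, 400, 3) (560, 420, 3)
```

View pics/c1.png

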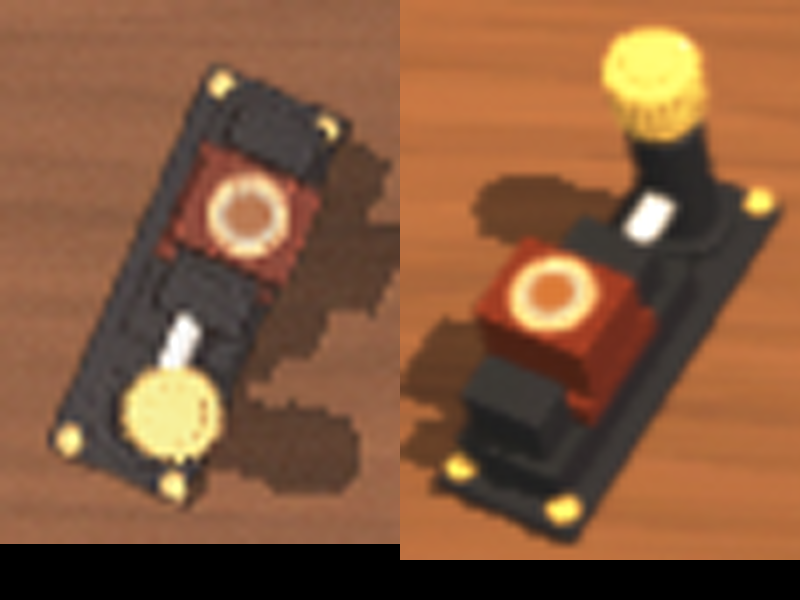

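View pics/c2.png

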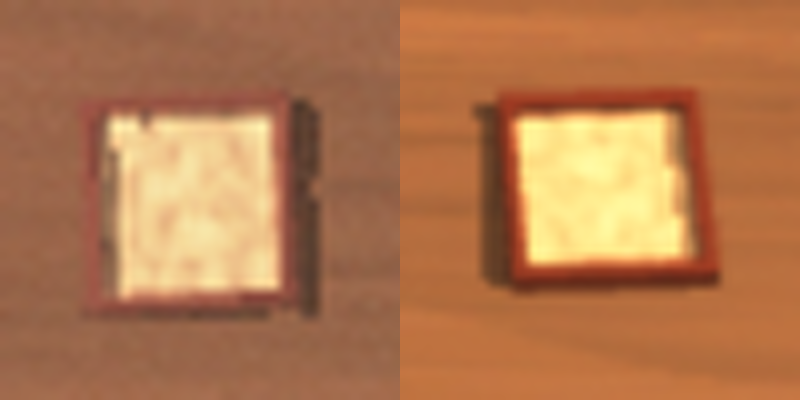

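```bash
cat > h.py <<'E'
import numpy as np, cv2
from rig import r,cams,order
from scipy.spatial.transform import Rotation as Ro
def ray(n,uv,pose=None):
    ci=cams.camera_info(n);K=ci["intrinsics"]
    d=np.linalg.inv(K)@np.array([uv[0],uv[1],1.]); d=np.array([d[0],-d[1],-d[2]])
    if n=="wrist":
        H=ci["hand_eye"]; p,rot=pose; R=Ro.from_euler('xyz',rot).as_matrix()
        o=R@H[:3,3]+p; return o,R@H[:3,:3]@d
    V=ci["view"];R=V[:3,:3].T
    return -R@V[:3,3],R@d
def onz(n,uv,z,pose=None):
    o,d=ray(n,uv,pose); return o+d*(z-o[2])/d[2]
def proj(n,P,pose=None):
    ci=cams.camera_info(n);K=ci["intrinsics"];P=np.atleast_2d(P)
    if n=="wrist":
        H=ci["hand_eye"];p,rot=pose;R=Ro.from_euler('xyz',rot).as_matrix()
        c=((P-p)@R-H[:3,3])@H[:3,:3]
    else:
        V=ci["view"];c=P@V[:3,:3].T+V[:3,3]
    q=np.c_[c[:,0],-c[:,1],-c[:,2]]@K.T
    return q[:,:2]/q[:,2:]
E
python3 - <<'E'
from h import *
def cr(c,o,f): return [(c[0]+.5)/f-.5+o[0],(c[1]+.5)/f-.5+o[1]]
T=(276,172);S=(160,140)
k=lambda n,c,o,f,z:onz(n,cr(c,o,f),z).round(1)
print("knob",k("top",(171,413),T,8,124),k("scene",(654-400,67),S,7,124))
print("coin",k("top",(248,214),T,8,80),k("scene",(553-400,294),S,7,80))
sc=[k("top",c,T,8,9) for c in[(221,84),(328,127),(68,440),(173,487)]];print("screws",sc,np.mean(sc,0))
sc=[k("scene",(c[0]-400,c[1]),S,7,9) for c in[(460,468),(563,510),(759,201)]];print("screwsS",sc)
T=(184,165);S=(280,190)
for cs in [[(85,100),(292,92),(302,305),(90,315)]]:
    a=[k("top",c,T,10,12) for c in cs];print("tray",a,np.mean(a,0))
a=[k("scene",(c[0]-400,c[1]),S,8,12) for c in [(500,90),(697,90),(719,275),(513,283)]];print("trayS",a,np.mean(a,0))
E
```

```text
knob [ 486.  -159.1  124. ] [ 489.7 -160.4  124. ]
coin [ 568.  -194.8   80. ] [ 569.3 -196.2   80. ]
screws [array([ 628.7, -193.1,    9. ]), array([ 611.3, -239.3,    9. ]), array([ 474.8, -130. ,    9. ]), array([ 456., -175.,    9.])] [ 542.7  -184.35    9.  ]
screwsS [array([ 610.1, -240.5,    9. ]), array([ 627.6, -195.7,    9. ]), array([ 473.2, -132.5,    9. ])]
tray [array([644.4, 188.6,  12. ]), array([649. , 117.9,  12. ]), array([575.9, 112.1,  12. ]), array([570.7, 184.3,  12. ])] [610.    150.725  12.   ]
trayS [array([578.1, 113. ,  12. ]), array([575. , 183.6,  12. ]), array([648.7, 188.6,  12. ]), array([654.9, 117.2,  12. ])] [614.175 150.6    12.   ]
```

```bash
python3 -m crank '[[0,0,0,-1,0,1.4,1],[0,0,0,-2.2,0,3,1],[0,0,0,-2.2,0,3,1],[0,0,0,-2.2,0,3,1],[0,0,0,-2.2,0,3,1],[0,0,0,-2.2,0,3,1],[0,0,0,-2.2,0,3,1],[0,0,0,-2.2,0,3,1],[0,0,0,-2.2,0,3,1],[0,0,0,-2.2,0,3,1]]' 60; python3 -c "
from h import *
print(r.sense())"
```

```text
clock: 0.98
eef_pos: [421.3, -269.0, 239.2]
tcp_rot: [-1.572, 0.003, -1.203]
contact_force: [0.4, -0.1, -0.7]
opening: 1.001
{'clock': 0.9833, 'qpos': array([-5.72129173e-01,  1.62465542e-01,  1.89697504e+00,  1.50706570e-03,
        1.08525233e+00,  6.30495003e-01]), 'qvel': array([ 0.94389756, -0.04077489,  0.04611475,  0.00906524, -0.0126753 ,
        0.93563505]), 'joint_efforts': array([-7.95053244e+00, -4.60474205e+01, -3.14130485e+01, -4.08787408e-02,
        3.06148566e-01, -1.58188485e+00]), 'eef_pos': array([ 421.30337884, -268.99953043,  239.22822726]), 'tcp_rot': array([-1.5715495 ,  0.00328907, -1.20333081]), 'contact_force': array([ 0.38134876, -0.1418804 , -0.66343538]), 'wrist_torque': array([ 0.01657325, -0.07019273, -0.01821966]), 'opening': 1.0006024439713446}
```

```bash
python3 -m crank '[[0,0,0,-1.9,0,2.5,1],[0,0,0,-1.9,0,2.5,1],[0,0,0,-1.9,0,2.5,1],[0,0,0,-1.2,0,1.5,1],[0,-7,0,0,0,0,1],[0,-7,0,0,0,0,1],[0,-7,0,0,0,0,1],[0,-7,0,0,0,0,1],[0,-7,0,0,0,0,1],[0,-7,0,0,0,0,1]]' 60;  python3 -m crank '[[0,-7,0,0,0,0,1],[0,-7,0,0,0,0,1],[0,-7,0,0,0,0,1],[0,-7,0,0,0,0,1],[0,-7,0,0,0,0,1],[0,-7,0,0,0,0,1],[0,-7,0,0,0,0,1],[0,-7,0,0,0,0,1],[0,-3,0,0,0,0,1],[0,0,0,0,0,0,1]]'; python3 - <<'E'
from h import *
s=r.sense();print(s['qpos'].round(3),s['eef_pos'],s['tcp_rot'],s['wrist_torque'])
im=cams.grab_frame("wrist");cv2.imwrite("pics/w1.png",im)
cv2.imwrite("pics/w1b.png",cv2.resize(im,(800,600),interpolation=cv2.INTER_CUBIC))
E
```

```text
clock: 1.82
eef_pos: [482.6, -150.0, 238.3]
tcp_rot: [-1.565, 0.007, -0.451]
contact_force: [0.4, 0.7, 0.5]
opening: 1.006
clock: 2.65
eef_pos: [477.5, -141.8, 236.4]
tcp_rot: [-1.557, 0.0, 0.612]
contact_force: [0.3, 0.9, 0.4]
opening: 1.002
[-0.297  0.167  1.898  0.01   1.087 -0.914] [ 477.49404731 -141.82740723  236.35074581] [-1.55662704e+00  1.61196780e-04  6.11605607e-01] [-0.00207443  0.04546433 -0.01925465]
```

View pics/w1b.png

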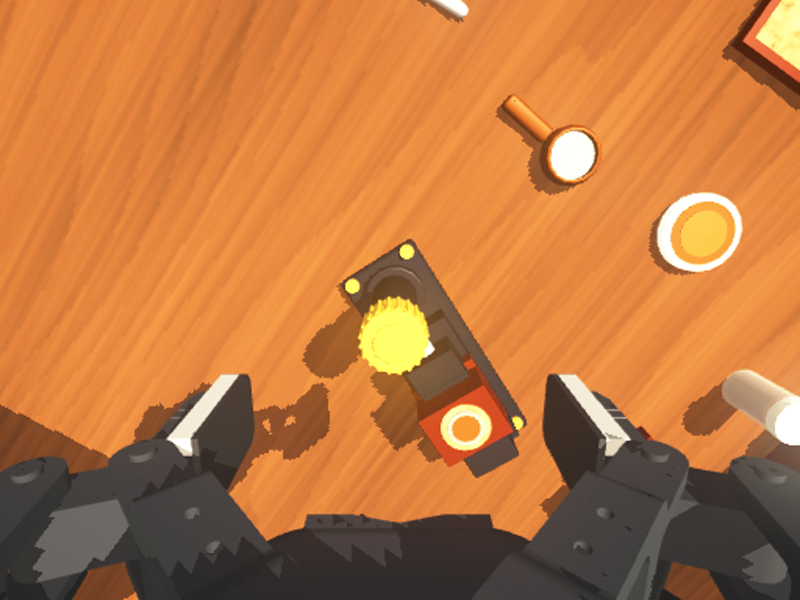

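```bash
python3 - <<'E'
import cv2
im=cv2.imread("pics/w1.png");cv2.imwrite("pics/w1c.png",cv2.resize(im[145:310,205:345],None,fx=3.6*1.0,fy=3.6,interpolation=cv2.INTER_CUBIC))
E
```

```text
(no output)
```

View pics/w1c.png

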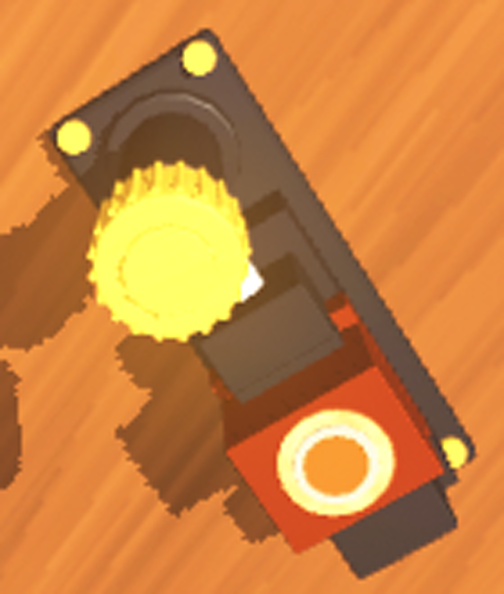

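```bash
python3 - <<'E'
from h import *
s=r.sense();P=(np.array([477.49404731,-141.82740723,236.35074581]),[-1.55662704,1.6e-4,6.11605607e-01])
c=lambda u,v:[(u+.5)/3.6-.5+205,(v+.5)/3.6-.5+145]
print("knob",onz("wrist",c(167,266),124,P),"coin",onz("wrist",c(336,462),79.5,P))
for q in[(200,58),(74,137),(455,453)]:print(onz("wrist",c(*q),9,P))
for q in[(300,552),(444,474),(373,367),(229,451)]:print("blk",onz("wrist",c(*q),80,P))
E
```

```text
knob [ 488.4388341  -161.22022086  124.        ] coin [ 570.47346157 -195.22999814   79.5       ]
[ 478.5628781  -131.01863587    9.        ]
[ 459.78096249 -176.26745755    9.        ]
[ 634.29346938 -194.1380734     9.        ]
blk [ 579.23686202 -224.35281889   80.        ]
blk [ 597.83349915 -180.28038855   80.        ]
blk [ 560.96254461 -165.65862447   80.        ]
blk [ 543.23738335 -209.81981443   80.        ]
```

```bash
python3 -m crank '[[-0.8,0,0,0,0,0,1],[0,-7,0,0,0,0,1],[0,-7,0,0,0,0,1],[0,-7,0,0,0,0,1],[0,-7,0,0,0,0,1],[0,-7,0,0,0,0,1],[0,-7,0,0,0,0,1],[0,-7,0,0,0,0,1],[0,-4,0,0,0,0,1],[0,0,0,0,0,0,1]]'; cat > g.py <<'E'
from h import *
import sys
s=r.sense();t=np.array([float(a) for a in sys.argv[1:4]])
R=Ro.from_euler('xyz',s['tcp_rot']).as_matrix()
print("t",s['clock'],"q",s['qpos'].round(2),"pos",s['eef_pos'].round(1),"rot",s['tcp_rot'].round(3),"F",s['contact_force'].round(1),"M",s['wrist_torque'].round(3),"op",round(s['opening'],3))
print("shift tool cm",(R.T@(t-s['eef_pos'])/10).round(2))
yaw=float(sys.argv[4]) if len(sys.argv)>4 else s['tcp_rot'][2]
Rt=Ro.from_euler('xyz',[-np.pi/2,0,yaw]).as_matrix()
print("turn deg",np.degrees(Ro.from_matrix(R.T@Rt).as_rotvec()).round(2))
E
python3 g.py 488.3 -160.8 160
```

```text
clock: 3.53
eef_pos: [475.4, -139.0, 235.7]
tcp_rot: [-1.573, 0.005, 1.551]
contact_force: [1.1, 0.7, -0.2]
opening: 0.998
t 3.5333 q [-0.28  0.16  1.91 -0.    1.07 -1.83] pos [ 475.4 -139.   235.7] rot [-1.573  0.005  1.551] F [ 1.1  0.7 -0.2] M [ 0.093  0.021 -0.012] op 0.998
shift tool cm [-2.12  7.58 -1.31]
turn deg [ 0.13  0.   -0.26]
```

```bash
python3 -m crank '[[0,0,0,-0.7,1,-0.45,1],[0,0,0,-0.7,2,-0.45,1],[0,0,0,-0.7,2,-0.4,1],[0,0,0,0,2,0,1],[0,0,0,0,1,0,1],[0,0,0,0,0,0,1],[0,0,0,0,0,0,1],[0,0,0,0,0,0,1],[0,0,0,0,0,0,1],[0,0,0,0,0,0,1]]'; 
python3 g.py 488.3 -160.8 104; python3 - <<'E'
from h import *
im=cams.grab_frame("wrist");cv2.imwrite("pics/w2.png",im)
s=r.sense();print(proj("wrist",[[488.3,-160.8,124]],(s['eef_pos'],s['tcp_rot'])))
E
```

```text
clock: 4.37
eef_pos: [490.9, -163.8, 150.9]
tcp_rot: [-1.578, 0.008, 1.522]
contact_force: [0.1, 0.5, 0.2]
opening: 0.997
t 4.3667 q [-0.32  0.3   1.95 -0.01  0.89 -1.84] pos [ 490.9 -163.8  150.9] rot [-1.578  0.008  1.522] F [0.1 0.5 0.2] M [-0.032 -0.045  0.008] op 0.997
shift tool cm [0.32 4.69 0.31]
turn deg [ 0.44  0.   -0.44]
[[259.58251479 225.61422085]]
```

View pics/w2.png

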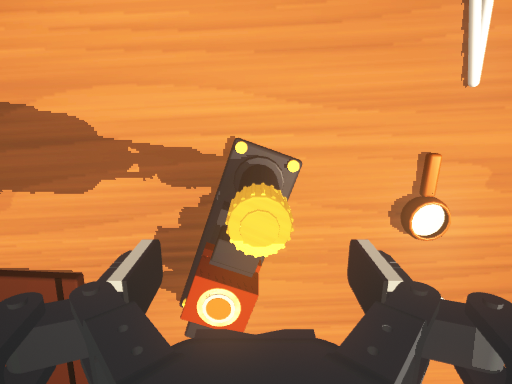

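```bash
python3 -m crank '[[0.4,0,-0.4,0.3,0.7,0.3,1],[0,0,0,0,1.5,0,1],[0,0,0,0,1.5,0,1],[0,0,0,0,0.8,0,1],[0,0,0,0,0,0,1],[0,0,0,0,0,0,1],[0,0,0,0,0,0,1],[0,0,0,0,0,0,1],[0,0,0,0,0,0,1],[0,0,0,0,0,0,1]]'; 
python3 g.py 488.3 -160.8 104
```

```text
clock: 5.25
eef_pos: [490.4, -160.4, 107.9]
tcp_rot: [-1.578, 0.001, 1.522]
contact_force: [-0.6, -0.6, 0.3]
opening: 1.002
t 5.25 q [-0.32  0.36  1.98  0.    0.79 -1.84] pos [ 490.4 -160.4  107.9] rot [-1.578e+00  1.000e-03  1.522e+00] F [-0.6 -0.6  0.3] M [-0.004 -0.009  0.025] op 1.002
shift tool cm [-0.05  0.39  0.21]
turn deg [ 0.41  0.   -0.06]
```

```bash
python3 -m crank '[[0.4,0,0,0,0.4,0.2,1],[0,0,0,0,0,0,1],[0,0,0,0,0,0,-1],[0,0,0,0,0,0,-1],[0,0,0,0,0,0,-1],[0,0,0,0,0,0,-1],[0,0,0,0,0,0,-1],[0,0,0,0,0,0,-1],[0,0,0,0,0,0,-1],[0,0,0,0,0,0,-1]]' 60; 
python3 g.py 488.3 -160.8 104
```

```text
clock: 6.08
eef_pos: [488.9, -161.3, 104.9]
tcp_rot: [-1.572, 0.002, 1.522]
contact_force: [0.8, -1.0, 0.4]
opening: 0.407
t 6.0833 q [-0.32  0.36  1.98 -0.    0.79 -1.84] pos [ 488.9 -161.3  104.9] rot [-1.572  0.002  1.522] F [ 0.8 -1.   0.4] M [0.065 0.076 0.042] op 0.407
shift tool cm [0.04 0.09 0.06]
turn deg [ 0.07  0.   -0.14]
```

```bash
python3 -m crank '[[0,2,0,0,0,0,-1],[0,4,0,0,0,0,-1],[0,4,0,0,0,0,-1],[0,4,0,0,0,0,-1],[0,4,0,0,0,0,-1],[0,4,0,0,0,0,-1],[0,4,0,0,0,0,-1],[0,4,0,0,0,0,-1],[0,4,0,0,0,0,-1],[0,4,0,0,0,0,-1]]'; 
python3 g.py 488.3 -160.8 104
```

```text
clock: 6.92
eef_pos: [488.7, -161.7, 104.9]
tcp_rot: [-1.574, 0.002, 0.833]
contact_force: [-1.7, -0.4, 0.7]
opening: 0.4
t 6.9167 q [-0.32  0.36  1.98 -0.    0.79 -1.15] pos [ 488.7 -161.7  104.9] rot [-1.574  0.002  0.833] F [-1.7 -0.4  0.7] M [0.017 0.11  0.115] op 0.4
shift tool cm [0.04 0.09 0.09]
turn deg [ 0.17  0.   -0.14]
```

```bash
python3 -m crank '[[0,5,0,0,0,0,-1],[0,5,0,0,0,0,-1],[0,5,0,0,0,0,-1],[0,5,0,0,0,0,-1],[0,5,0,0,0,0,-1],[0,5,0,0,0,0,-1],[0,5,0,0,0,0,-1],[0,5,0,0,0,0,-1],[0,5,0,0,0,0,-1],[0,5,0,0,0,0,-1]]'; 
python3 g.py 488.3 -160.8 104; python3 - <<'E'
from h import *
im=cams.grab_frame("wrist");cv2.imwrite("pics/w3.png",im)
E
```

```text
clock: 7.75
eef_pos: [488.2, -162.0, 104.9]
tcp_rot: [-1.576, 0.0, -0.081]
contact_force: [-0.3, 0.0, 1.3]
opening: 0.404
t 7.75 q [-0.32  0.36  1.98 -0.01  0.79 -0.23] pos [ 488.2 -162.   104.9] rot [-1.576  0.    -0.081] F [-0.3  0.   1.3] M [-0.032  0.029  0.032] op 0.404
shift tool cm [0.   0.09 0.12]
turn deg [ 0.3   0.   -0.02]
```

View pics/w3.png

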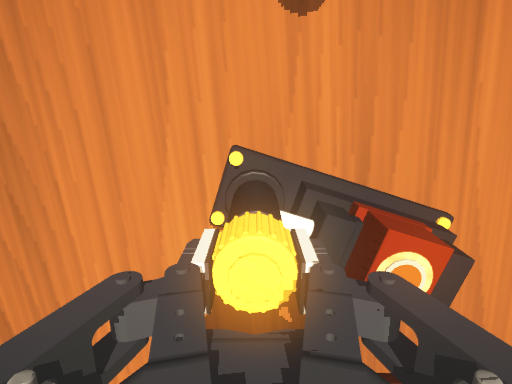

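```bash
python3 -m crank '[[0.3,5,0,0,0,0,-1],[0,5,0,0,0,0.05,-1],[0,5,0,0,0,0,-1],[0,5,0,0,0,0,-1],[0,5,0,0,0,0,-1],[0,5,0,0,0,0,-1],[0,5,0,0,0,0,-1],[0,5,0,0,0,0,-1],[0,5,0,0,0,0,-1],[0,5,0,0,0,0,-1]]'; 
python3 g.py 488.3 -160.8 104;python3 -m crank '[[0,3,0,0,0,0,-1],[0,3,0,0,0,0,-1],[0,0,0,0,0,0,-1],[0,0,0,0,0,0,-1],[0,0,0,0,0,0,-1],[0,0,0,0,0,0,-1],[0,0,0,0,0,0,-1],[0,0,0,0,0,0,-1],[0,0,0,0,0,0,-1],[0,0,0,0,0,0,-1]]'; 
python3 g.py 488.3 -160.8 104
```

```text
clock: 8.63
eef_pos: [487.6, -161.8, 104.9]
tcp_rot: [-1.573, 0.0, -0.973]
contact_force: [-0.3, 0.2, 1.0]
opening: 0.405
t 8.6333 q [-0.32  0.36  1.98 -0.    0.8   0.65] pos [ 487.6 -161.8  104.9] rot [-1.573  0.    -0.973] F [-0.3  0.2  1. ] M [-0.054 -0.     0.078] op 0.405
shift tool cm [-0.04  0.09  0.11]
turn deg [ 0.11  0.   -0.  ]
clock: 9.47
eef_pos: [487.6, -161.7, 104.9]
tcp_rot: [-1.573, -0.0, -1.069]
contact_force: [-0.7, -0.2, 0.2]
opening: 0.407
t 9.4667 q [-0.32  0.36  1.98 -0.    0.8   0.75] pos [ 487.6 -161.7  104.9] rot [-1.573 -0.    -1.069] F [-0.7 -0.2  0.2] M [-0.133 -0.02   0.034] op 0.407
shift tool cm [-0.04  0.09  0.11]
turn deg [ 0.13 -0.    0.02]
```

```bash
python3 -m crank '[[0,3,0,0,0,0.05,-1],[0,3,0,0,0,0.05,-1],[0,3,0,0,0,0,-1],[0,3,0,0,0,0,-1],[0,3,0,0,0,0,-1],[0,2,0,0,0,0,-1],[0,0,0,0,0,0,-1],[0,0,0,0,0,0,-1],[0,0,0,0,0,0,-1],[0,0,0,0,0,0,-1]]'; 
python3 g.py 488.3 -160.8 104;python3 -m crank '[[0,2,0,0,0,0,-1],[0,2,0,0,0,0,-1],[0,2,0,0,0,0,-1],[0,0,0,0,0,0,-1],[0,0,0,0,0,0,-1],[0,0,0,0,0,0,-1],[0,0,0,0,0,0,-1],[0,0,0,0,0,0,-1],[0,0,0,0,0,0,-1],[0,0,0,0,0,0,-1]]'; 
python3 g.py 488.3 -160.8 104
```

```text
clock: 10.3
eef_pos: [487.5, -161.5, 104.9]
tcp_rot: [-1.575, -0.001, -1.374]
contact_force: [-0.5, 0.2, 0.8]
opening: 0.399
t 10.3 q [-0.32  0.37  1.98 -0.    0.8   1.06] pos [ 487.5 -161.5  104.9] rot [-1.575e+00 -1.000e-03 -1.374e+00] F [-0.5  0.2  0.8] M [-0.055 -0.042  0.065] op 0.399
shift tool cm [-0.05  0.09  0.09]
turn deg [ 0.23 -0.    0.06]
clock: 11.13
eef_pos: [487.5, -161.4, 104.9]
tcp_rot: [-1.575, -0.001, -1.474]
contact_force: [-0.1, -0.7, 0.8]
opening: 0.406
t 11.1333 q [-0.32  0.37  1.98 -0.    0.8   1.16] pos [ 487.5 -161.4  104.9] rot [-1.575e+00 -1.000e-03 -1.474e+00] F [-0.1 -0.7  0.8] M [-0.058  0.044  0.123] op 0.406
shift tool cm [-0.06  0.09  0.09]
turn deg [ 0.23 -0.    0.07]
```

```bash
python3 -m crank '[[0,2,0,0,0,0,-1],[0,2,0,0,0,0,-1],[0,2,0,0,0,0,-1],[0,0,0,0,0,0,-1],[0,0,0,0,0,0,-1],[0,0,0,0,0,0,-1],[0,0,0,0,0,0,-1],[0,0,0,0,0,0,-1],[0,0,0,0,0,0,-1],[0,0,0,0,0,0,-1]]'; 
python3 g.py 488.3 -160.8 104
```

```text
clock: 11.97
eef_pos: [487.4, -161.4, 104.9]
tcp_rot: [-1.575, -0.001, -1.577]
contact_force: [-1.3, -0.6, 0.4]
opening: 0.404
t 11.9667 q [-0.32  0.37  1.98 -0.    0.8   1.26] pos [ 487.4 -161.4  104.9] rot [-1.575e+00 -1.000e-03 -1.577e+00] F [-1.3 -0.6  0.4] M [-0.103  0.061  0.11 ] op 0.404
shift tool cm [-0.06  0.09  0.09]
turn deg [ 0.22 -0.    0.08]
```

```bash
python3 -m crank '[[0,2,0,0,0,0,-1],[0,1,0,0,0,0,-1],[0,1,0,0,0,0,-1],[0,0,0,0,0,0,-1],[0,0,0,0,0,0,-1],[0,0,0,0,0,0,-1],[0,0,0,0,0,0,-1],[0,0,0,0,0,0,-1],[0,0,0,0,0,0,-1],[0,0,0,0,0,0,-1]]'; 
python3 g.py 488.3 -160.8 104
```

```text
clock: 12.8
eef_pos: [487.4, -161.3, 104.9]
tcp_rot: [-1.575, -0.002, -1.648]
contact_force: [-0.3, 0.2, 1.4]
opening: 0.405
t 12.8 q [-0.32  0.37  1.98 -0.    0.8   1.33] pos [ 487.4 -161.3  104.9] rot [-1.575 -0.002 -1.648] F [-0.3  0.2  1.4] M [-0.089  0.019  0.132] op 0.405
shift tool cm [-0.06  0.09  0.08]
turn deg [ 0.22 -0.    0.09]
```

```bash
python3 -m crank '[[0,2,0,0,0,0,-1],[0,1,0,0,0,0,-1],[0,1,0,0,0,0,-1],[0,0,0,0,0,0,-1],[0,0,0,0,0,0,-1],[0,0,0,0,0,0,-1],[0,0,0,0,0,0,-1],[0,0,0,0,0,0,-1],[0,0,0,0,0,0,-1],[0,0,0,0,0,0,-1]]'; 
python3 g.py 488.3 -160.8 104
```

```text
clock: 13.63
eef_pos: [487.4, -161.3, 104.9]
tcp_rot: [-1.574, -0.002, -1.719]
contact_force: [0.1, 0.7, 0.7]
opening: 0.407
t 13.6333 q [-0.32  0.37  1.98 -0.    0.8   1.4 ] pos [ 487.4 -161.3  104.9] rot [-1.574 -0.002 -1.719] F [0.1 0.7 0.7] M [-0.041  0.011  0.097] op 0.407
shift tool cm [-0.06  0.09  0.08]
turn deg [ 0.21 -0.    0.11]
```

```bash
python3 -m crank '[[0,2,0,0,0,0,-1],[0,1,0,0,0,0,-1],[0,1,0,0,0,0,-1],[0,0,0,0,0,0,-1],[0,0,0,0,0,0,-1],[0,0,0,0,0,0,-1],[0,0,0,0,0,0,-1],[0,0,0,0,0,0,-1],[0,0,0,0,0,0,-1],[0,0,0,0,0,0,-1]]'; 
python3 g.py 488.3 -160.8 104
```

```text
clock: 14.47
eef_pos: [487.5, -161.2, 104.9]
tcp_rot: [-1.574, -0.002, -1.79]
contact_force: [-0.5, 0.1, 0.6]
opening: 0.402
t 14.4667 q [-0.32  0.37  1.98 -0.    0.8   1.47] pos [ 487.5 -161.2  104.9] rot [-1.574 -0.002 -1.79 ] F [-0.5  0.1  0.6] M [-0.051  0.003  0.022] op 0.402
shift tool cm [-0.06  0.09  0.07]
turn deg [ 0.2  -0.    0.12]
```

```bash
python3 -m crank '[[0,2,0,0,0,0,-1],[0,1,0,0,0,0,-1],[0,1,0,0,0,0,-1],[0,0,0,0,0,0,-1],[0,0,0,0,0,0,-1],[0,0,0,0,0,0,-1],[0,0,0,0,0,0,-1],[0,0,0,0,0,0,-1],[0,0,0,0,0,0,-1],[0,0,0,0,0,0,-1]]'; 
python3 g.py 488.3 -160.8 104
```

```text
clock: 15.3
eef_pos: [487.5, -161.2, 104.9]
tcp_rot: [-1.574, -0.002, -1.86]
contact_force: [-0.1, 0.9, 1.3]
opening: 0.402
t 15.3 q [-0.32  0.37  1.98 -0.    0.8   1.54] pos [ 487.5 -161.2  104.9] rot [-1.574 -0.002 -1.86 ] F [-0.1  0.9  1.3] M [-0.022  0.078  0.107] op 0.402
shift tool cm [-0.06  0.09  0.07]
turn deg [ 0.19 -0.    0.13]
```

```bash
python3 -m crank '[[0,2,0,0,0,0,-1],[0,1,0,0,0,0,-1],[0,0,0,0,0,0,-1],[0,0,0,0,0,0,-1],[0,0,0,0,0,0,-1],[0,0,0,0,0,0,-1],[0,0,0,0,0,0,-1],[0,0,0,0,0,0,-1],[0,0,0,0,0,0,-1],[0,0,0,0,0,0,-1]]'; 
python3 g.py 488.3 -160.8 104
```

```text
clock: 16.13
eef_pos: [487.5, -161.2, 104.9]
tcp_rot: [-1.574, -0.003, -1.911]
contact_force: [-1.0, 0.3, 1.6]
opening: 0.399
t 16.1333 q [-0.32  0.37  1.98 -0.    0.8   1.59] pos [ 487.5 -161.2  104.9] rot [-1.574 -0.003 -1.911] F [-1.   0.3  1.6] M [0.066 0.017 0.263] op 0.399
shift tool cm [-0.06  0.09  0.06]
turn deg [ 0.19 -0.    0.15]
```

```bash
python3 -m crank '[[0,2,0,0,0,0,-1],[0,1,0,0,0,0,-1],[0,0,0,0,0,0,-1],[0,0,0,0,0,0,-1],[0,0,0,0,0,0,-1],[0,0,0,0,0,0,-1],[0,0,0,0,0,0,-1],[0,0,0,0,0,0,-1],[0,0,0,0,0,0,-1],[0,0,0,0,0,0,-1]]'; 
python3 g.py 488.3 -160.8 104
```

```text
clock: 16.97
eef_pos: [487.5, -161.1, 104.9]
tcp_rot: [-1.574, -0.003, -1.961]
contact_force: [-0.3, 0.2, 0.7]
opening: 0.404
t 16.9667 q [-0.32  0.37  1.98 -0.    0.8   1.64] pos [ 487.5 -161.1  104.9] rot [-1.574 -0.003 -1.961] F [-0.3  0.2  0.7] M [0.087 0.024 0.412] op 0.404
shift tool cm [-0.06  0.09  0.06]
turn deg [ 0.18 -0.    0.17]
```

```bash
python3 -m crank '[[0,-2,0,0,0,0,-1],[0,-2,0,0,0,0,-1],[0,-2,0,0,0,0,-1],[0,0,0,0,0,0,-1],[0,0,0,0,0,0,1],[0,0,0,0,0,0,1],[0,0,0,0,0,0,1],[0,0,0,0,0,0,1],[0,0,0,0,0,0,1],[0,0,0,0,0,0,1]]'; 
python3 g.py 488.3 -160.8 180
```

```text
clock: 17.8
eef_pos: [487.5, -161.2, 104.8]
tcp_rot: [-1.574, -0.002, -1.859]
contact_force: [0.3, -0.9, -0.1]
opening: 1.002
t 17.8 q [-0.32  0.37  1.98 -0.    0.8   1.54] pos [ 487.5 -161.2  104.8] rot [-1.574 -0.002 -1.859] F [ 0.3 -0.9 -0.1] M [ 0.028  0.037 -0.025] op 1.002
shift tool cm [-0.05 -7.52  0.04]
turn deg [ 0.19 -0.    0.11]
```

```bash
python3 -m crank '[[0,0,0,0,-1.5,0,1],[0,0,0,0,-2.5,0,1],[0,0,0,0,-2.5,0,1],[0,0,0,0,-2.5,0,1],[0,0,0,0,-1,0,1],[0,0,0,0,0,0,1],[0,0,0,0,0,0,1],[0,0,0,0,0,0,1],[0,0,0,0,0,0,1],[0,0,0,0,0,0,1]]'; 
python3 g.py 570 -195.4 160 -1.969; python3 - <<'E'
from h import *
im=cams.grab_frame("wrist");cv2.imwrite("pics/w4.png",im)
E
```

```text
clock: 18.63
eef_pos: [485.3, -160.3, 204.0]
tcp_rot: [-1.581, -0.002, -1.861]
contact_force: [-0.7, 0.3, -0.9]
opening: 0.999
t 18.6333 q [-0.32  0.23  1.91 -0.    1.02  1.54] pos [ 485.3 -160.3  204. ] rot [-1.581 -0.002 -1.861] F [-0.7  0.3 -0.9] M [-0.021  0.001  0.034] op 0.999
shift tool cm [0.94 4.31 9.16]
turn deg [0.59 6.2  0.13]
```

View pics/w4.png

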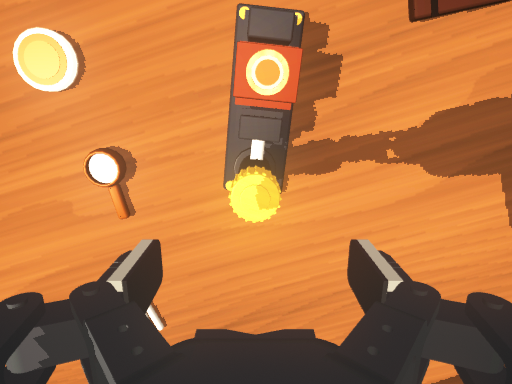

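```bash
python3 -m crank '[[0.6,6.2,0,0,0,1,1],[0,0,0,0,0,2.1,1],[0,0,0,0,0,2.1,1],[0,0,0,0,0.5,2.1,1],[0,0,0,0,1.5,1.3,1],[0,0,0,0,1.5,0,1],[0,0,0,0,0.8,0,1],[0,0,0,0,0,0,1],[0,0,0,0,0,0,1],[0,0,0,0,0,0,1]]'; 
python3 g.py 570 -195.4 160 -1.969; python3 - <<'E'
from h import *
im=cams.grab_frame("wrist");cv2.imwrite("pics/w5.png",cv2.resize(im,(800,600),interpolation=cv2.INTER_CUBIC))
E
```

```text
clock: 19.52
eef_pos: [563.8, -192.8, 151.2]
tcp_rot: [-1.583, -0.003, -1.975]
contact_force: [0.0, -0.7, -0.1]
opening: 1.003
t 19.5167 q [-0.33  0.41  1.77 -0.    0.97  1.65] pos [ 563.8 -192.8  151.2] rot [-1.583 -0.003 -1.975] F [ 0.  -0.7 -0.1] M [ 0.014 -0.029 -0.02 ] op 1.003
shift tool cm [ 0.   -0.89  0.67]
turn deg [ 0.7  -0.32  0.18]
```

View pics/w5.png

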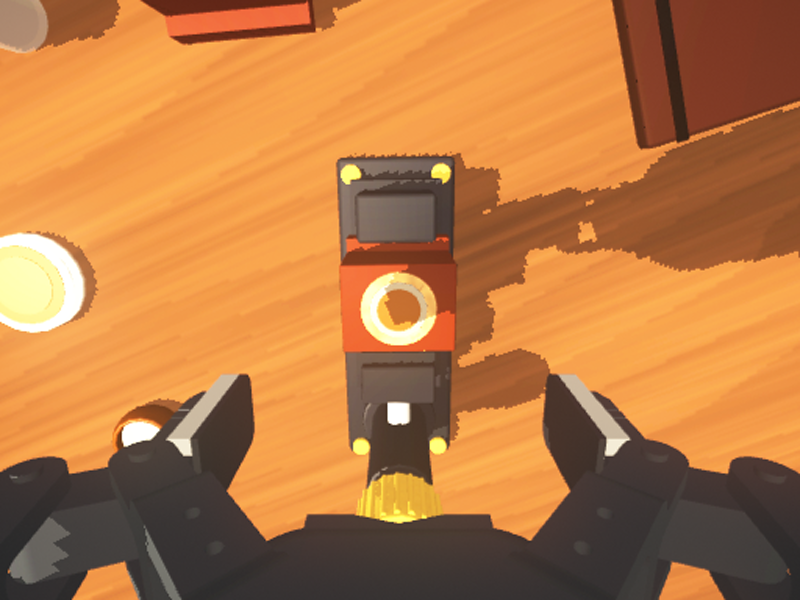

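```bash
python3 - <<'E'
from h import *
P=(np.array([563.8,-192.8,151.2]),[-1.583,-.003,-1.975])
c=lambda u,v:[(u+.5)*.64-.5,(v+.5)*.64-.5]
print(onz("wrist",c(399,309.5),79.5,P))
q=[onz("wrist",c(*a),80,P) for a in[(342,265),(456,263),(456,351),(345,352)]];print(np.round(q,1),np.mean(q,0))
for a,b in[(0,1),(3,2),(0,3),(1,2)]:
    d=q[b]-q[a];print(np.linalg.norm(d),np.arctan2(d[1],d[0]))
q=[onz("wrist",c(*a),10,P) for a in[(351,174),(441,174),(438,446),(361,446)]];print(np.round(q,1),np.mean(q,0))
for a,b in[(0,1),(3,2),(0,3),(1,2)]:
    d=q[b]-q[a];print(np.linalg.norm(d),np.arctan2(d[1],d[0]))
E
```

```text
[ 569.51516064 -195.4303823    79.5       ]
[[ 597.3 -181.    80. ]
 [ 579.1 -225.8   80. ]
 [ 541.8 -211.3   80. ]
 [ 560.9 -165.6   80. ]] [ 569.78278787 -195.90713893   80.        ]
48.28919383000144 -1.9571041967098832
49.5266869579677 -1.966173848150376
39.582081043101795 2.7402329743654636
40.03189235880183 2.7712651407010798
[[ 630.4 -193.6   10. ]
 [ 611.2 -238.4   10. ]
 [ 455.8 -174.5   10. ]
 [ 475.2 -129.4   10. ]] [ 543.17948715 -183.97663644   10.        ]
48.76304541222973 -1.9741865094411144
49.077593663392705 -1.9768881048079194
167.899290845751 2.7494874742476583
168.0357088620099 2.751349299315774
```

```bash
python3 -m crank '[[0.7,-0.6,0.2,0,0,0.65,1],[0,0,0,0,1.5,0,1],[0,0,0,0,2,0,1],[0,0,0,0,1,0,1],[0,0,0,0,0,0,1],[0,0,0,0,0,0,1],[0,0,0,0,0,0,1],[0,0,0,0,0,0,1],[0,0,0,0,0,0,1],[0,0,0,0,0,0,1]]'; 
python3 g.py 569.7 -195.6 58.5 -1.964
```

```text
clock: 20.4
eef_pos: [575.5, -197.3, 113.6]
tcp_rot: [-1.554, 0.002, -1.961]
contact_force: [0.6, -0.7, 0.4]
opening: 0.998
t 20.4 q [-0.33  0.47  1.78  0.    0.87  1.63] pos [ 575.5 -197.3  113.6] rot [-1.554  0.002 -1.961] F [ 0.6 -0.7  0.4] M [ 0.009 -0.034  0.001] op 0.998
shift tool cm [ 0.07  5.5  -0.7 ]
turn deg [-0.95  0.2  -0.12]
```

```bash
python3 -m crank '[[-0.5,0,0,0,0,-0.6,1],[0,0,0,0,1,0,1],[0,0,0,0,1,0,1],[0,0,0,0,1,0,1],[0,0,0,0,0.5,0,1],[0,0,0,0,0,0,1],[0,0,0,0,0,0,1],[0,0,0,0,0,0,1],[0,0,0,0,0,0,1],[0,0,0,0,0,0,1]]'; 
python3 g.py 569.7 -195.6 58.5 -1.964
```

```text
clock: 21.23
eef_pos: [569.4, -194.7, 74.2]
tcp_rot: [-1.565, 0.002, -1.96]
contact_force: [-0.4, -0.4, 0.5]
opening: 0.998
t 21.2333 q [-0.33  0.52  1.81  0.    0.81  1.63] pos [ 569.4 -194.7   74.2] rot [-1.565  0.002 -1.96 ] F [-0.4 -0.4  0.5] M [-0.029 -0.051 -0.02 ] op 0.998
shift tool cm [0.08 1.57 0.06]
turn deg [-0.34  0.2  -0.12]
```

```bash
python3 -m crank '[[-0.3,0.2,-0.1,0.08,0.5,0.05,1],[0,0,0,0,0.5,0,1],[0,0,0,0,0.4,0,1],[0,0,0,0,0,0,1],[0,0,0,0,0,0,1],[0,0,0,0,0,0,1],[0,0,0,0,0,0,1],[0,0,0,0,0,0,1],[0,0,0,0,0,0,1],[0,0,0,0,0,0,1]]' 40; 
python3 g.py 569.7 -195.6 58.5 -1.964
```

```text
clock: 22.07
eef_pos: [570.4, -196.0, 59.8]
tcp_rot: [-1.569, 0.0, -1.964]
contact_force: [-0.0, -1.0, -0.1]
opening: 1.001
t 22.0667 q [-0.33  0.54  1.81  0.    0.79  1.63] pos [ 570.4 -196.    59.8] rot [-1.569  0.    -1.964] F [-0.  -1.  -0.1] M [-0.025 -0.011  0.013] op 1.001
shift tool cm [-0.01  0.13 -0.08]
turn deg [-0.12 -0.02 -0.01]
```

```bash
python3 -m crank '[[0,0,0,0,0.1,-0.05,1],[0,0,0,0,0,0,0.4],[0,0,0,0,0,0,-1],[0,0,0,0,0,0,-1],[0,0,0,0,0,0,-1],[0,0,0,0,0,0,-1],[0,0,0,0,0,0,-1],[0,0,0,0,0,0,-1],[0,0,0,0,0,0,-1],[0,0,0,0,0,0,-1]]' 40; 
python3 g.py 569.7 -195.6 58.5 -1.964;  python3 - <<'E'
from h import *
im=cams.grab_frame("wrist");cv2.imwrite("pics/w6.png",im)
E
```

```text
clock: 22.9
eef_pos: [570.1, -195.8, 59.1]
tcp_rot: [-1.568, 0.0, -1.964]
contact_force: [-0.4, 0.7, 0.2]
opening: 0.577
t 22.9 q [-0.33  0.54  1.81  0.    0.79  1.63] pos [ 570.1 -195.8   59.1] rot [-1.568  0.    -1.964] F [-0.4  0.7  0.2] M [0.013 0.046 0.015] op 0.577
shift tool cm [-0.    0.06 -0.05]
turn deg [-0.16 -0.02 -0.01]
```

View pics/w6.png

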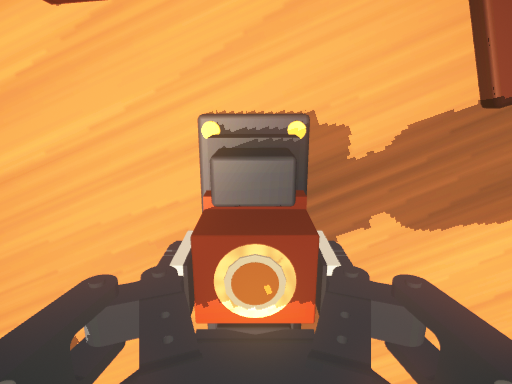

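```bash
python3 -m crank '[[0,0,0,0,-0.3,0,-1],[0,0,0,0,-0.3,0,-1],[0,0,0,0,-0.3,0,-1],[0,0,0,0,-0.3,0,-1],[0,0,0,0,0,0,-1],[0,0,0,0,0,0,-1],[0,0,0,0,0,0,-1],[0,0,0,0,0,0,-1],[0,0,0,0,0,0,-1],[0,0,0,0,0,0,-1]]' 40; 
python3 g.py 569.9 -195.6 68.5 -1.964
```

```text
clock: 23.78
eef_pos: [568.9, -195.4, 71.5]
tcp_rot: [-1.57, 0.0, -1.964]
contact_force: [0.9, -0.5, -2.4]
opening: 0.581
t 23.7833 q [-0.33  0.52  1.81  0.    0.81  1.63] pos [ 568.9 -195.4   71.5] rot [-1.57   0.    -1.964] F [ 0.9 -0.5 -2.4] M [0.055 0.012 0.005] op 0.581
shift tool cm [-0.02  0.3   0.09]
turn deg [-0.03 -0.02 -0.  ]
```

```bash
python3 -m crank '[[0,0,0,0,-0.4,0.1,-1],[0,0,0,0,-0.5,0.05,-1],[0,0,0,0,-0.6,0.02,-1],[0,0,0,0,-0.8,0.02,-1],[0,0,0,0,-1,0.02,-1],[0,0,0,0,-1,0.02,-1],[0,0,0,0,-1,0,-1],[0,0,0,0,-0.5,0,-1],[0,0,0,0,0,0,-1],[0,0,0,0,0,0,-1]]' 40; 
python3 g.py 612 150.7 140 -1.506;  python3 - <<'E'
from h import *
im=cams.grab_frame("wrist");cv2.imwrite("pics/w7.png",im)
im=cams.grab_frame("top");cv2.imwrite("pics/t7.png",cv2.resize(im[150:260,170:330],None,fx=5,fy=5,interpolation=cv2.INTER_CUBIC))
E
```

```text
clock: 24.62
eef_pos: [572.1, -196.7, 137.8]
tcp_rot: [-1.567, 0.0, -1.964]
contact_force: [0.1, -0.2, -2.9]
opening: 0.582
t 24.6167 q [-0.33  0.44  1.77  0.    0.93  1.63] pos [ 572.1 -196.7  137.8] rot [-1.567  0.    -1.964] F [ 0.1 -0.2 -2.9] M [ 0.01  -0.042  0.054] op 0.582
shift tool cm [-33.62  -0.25  -9.64]
turn deg [ -0.2  -26.26   0.03]
```

View pics/w7.png

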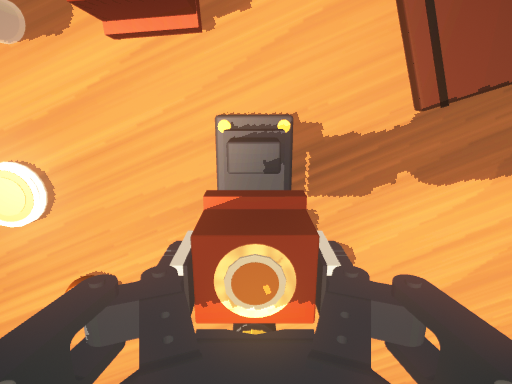

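View pics/t7.png

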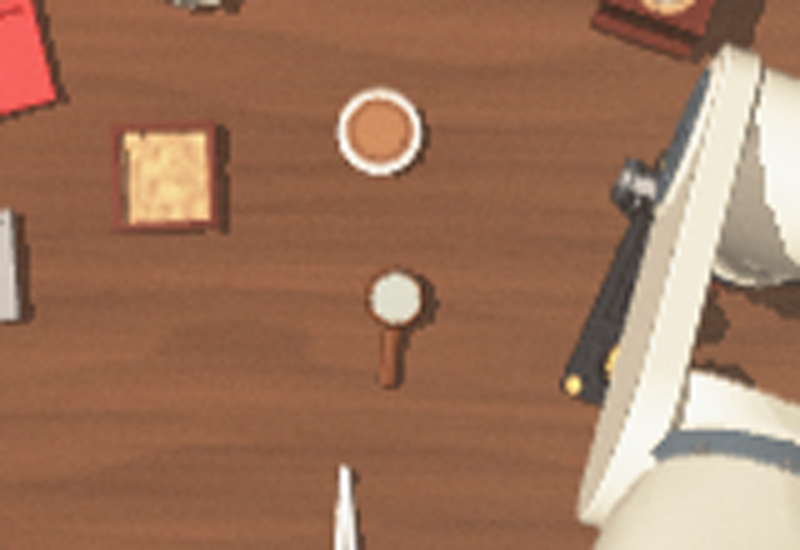

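```bash
python3 -m crank '[[0,0,0,-1,-0.3,-0.6,-1],[0,0,0,-2,-0.3,-1.3,-1],[0,0,0,-3,-0.3,-1.9,-1],[0,0,0,-3,0,-1.9,-1],[0,0,0,-3,0,-1.9,-1],[0,0,0,-3,0,-1.9,-1],[0,0,0,-3,0,-1.9,-1],[0,0,0,-3,0,-1.9,-1],[0,0,0,-2,0,-1.3,-1],[0,0,0,-1,0,-0.6,-1]]' 40; 
python3 g.py 510 150.7 150 -1.506
```

```text
clock: 25.55
eef_pos: [516.9, 95.9, 142.1]
tcp_rot: [-1.575, -0.002, -1.972]
contact_force: [0.5, 0.2, -2.3]
opening: 0.578
t 25.55 q [0.18 0.33 1.93 0.   0.89 2.15] pos [516.9  95.9 142.1] rot [-1.575 -0.002 -1.972] F [ 0.5  0.2 -2.3] M [-0.012  0.03   0.033] op 0.578
shift tool cm [-4.78 -0.79 -2.78]
turn deg [  0.26 -26.7    0.05]
```

```bash
python3 -m crank '[[0,0,0,-2,-0.3,-1.2,-1],[0,0,0,-2,-0.3,-1.2,-1],[0,0,0,0,0,0,-1],[0,-5,0,0,0,0,-1],[0,-5,0,0,0,0,-1],[0,-5,0,0,0,0,-1],[0,-5,0,0,0,0,-1],[0,-5,0,0,0,0,-1],[0,-1,0,0,0,0,-1],[0,0,0,0,0,0,-1]]' 40; 
python3 g.py 612 150.7 150 -1.506;python3 - <<'E'
from h import *
im=cams.grab_frame("wrist");cv2.imwrite("pics/w8.png",im)
cv2.imwrite("pics/w8b.png",cv2.resize(im,(800,600),interpolation=cv2.INTER_CUBIC))
E
```

```text
clock: 26.38
eef_pos: [501.7, 149.9, 144.3]
tcp_rot: [-1.586, -0.001, -1.491]
contact_force: [1.2, 0.5, -1.8]
opening: 0.579
t 26.3833 q [0.29 0.32 1.93 0.   0.9  1.77] pos [501.7 149.9 144.3] rot [-1.586e+00 -1.000e-03 -1.491e+00] F [ 1.2  0.5 -1.8] M [ 0.009  0.036 -0.016] op 0.579
shift tool cm [ 0.81 -0.74 10.99]
turn deg [0.86 0.88 0.04]
```

View pics/w8b.png

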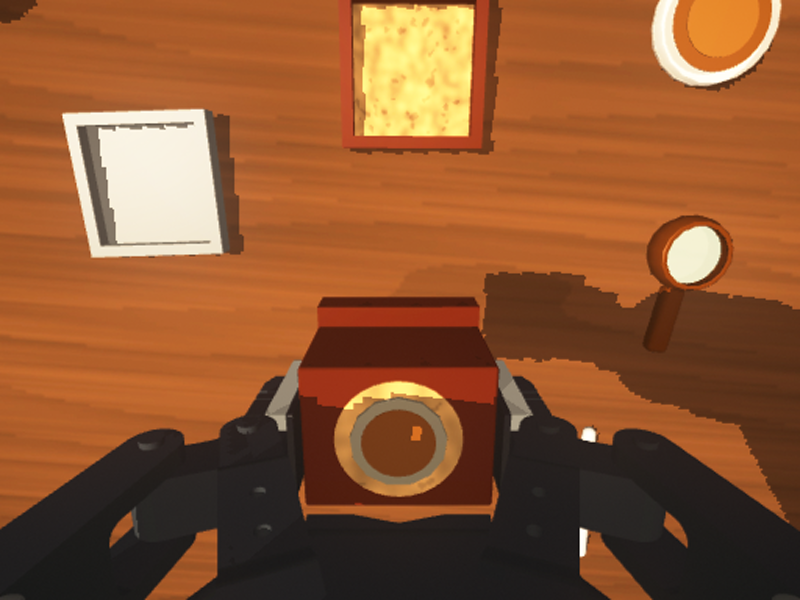

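```bash
python3 -m crank '[[0.5,0.5,0,0.2,-0.1,1,-1],[0,0,0,0.2,0,1.2,-1],[0,0,0,0,0,1.2,-1],[0,0,0,0,0,0.5,-1],[0,0,0,0,0,0,-1],[0,0,0,0,0,0,-1],[0,0,0,0,0,0,-1],[0,0,0,0,0,0,-1],[0,0,0,0,0,0,-1],[0,0,0,0,0,0,-1]]' 40; 
python3 g.py 612 150.7 150 -1.506;python3 - <<'E'
from h import *
s=r.sense();np.save("p9.npy",np.r_[s['eef_pos'],s['tcp_rot']])
im=cams.grab_frame("wrist");cv2.imwrite("pics/w9.png",im)
cv2.imwrite("pics/w9b.png",cv2.resize(im[20:170,170:370],None,fx=4,fy=4,interpolation=cv2.INTER_CUBIC))
E
```

```text
clock: 27.27
eef_pos: [544.9, 147.4, 144.4]
tcp_rot: [-1.577, -0.001, -1.512]
contact_force: [-0.6, -0.5, -2.1]
opening: 0.576
t 27.2667 q [ 0.26  0.38  1.85 -0.    0.93  1.77] pos [544.9 147.4 144.4] rot [-1.577e+00 -1.000e-03 -1.512e+00] F [-0.6 -0.5 -2.1] M [-0.017 -0.033  0.007] op 0.576
shift tool cm [ 0.06 -0.6   6.72]
turn deg [ 0.33 -0.34  0.07]
```

View pics/w9b.png

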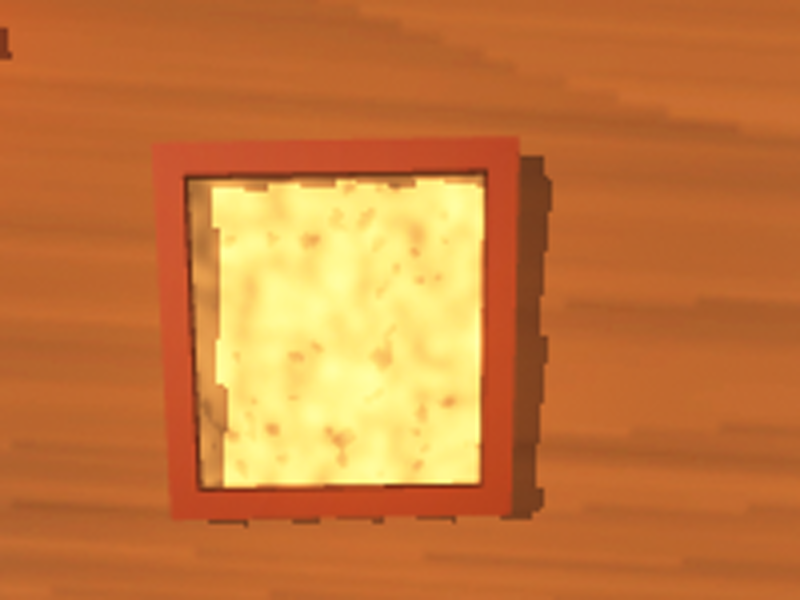

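```bash
python3 - <<'E'
from h import *
p=np.load("p9.npy");P=(p[:3],p[3:])
c=lambda u,v:[(u+.5)/4-.5+170,(v+.5)/4-.5+20]
for Q in ([(153,143),(519,137),(513,515),(173,520)],[(184,177),(488,170),(482,486),(198,490)]):
    q=[onz("wrist",c(*a),12,P) for a in Q];print(np.round(q,1).tolist(),np.mean(q,0))
    for a,b in[(0,1),(3,2),(0,3),(1,2)]:
        d=q[b]-q[a];print(np.linalg.norm(d),np.arctan2(d[1],d[0]))
E
```

```text
[[647.6, 190.0, 12.0], [653.0, 118.6, 12.0], [579.3, 112.5, 12.0], [573.9, 184.4, 12.0]] [613.46000503 151.36271371  12.        ]
71.65988585683448 -1.4955489284706864
72.0397334618703 -1.4966078853668292
73.92034682452051 -3.0651424595481904
73.99806480353186 -3.0600110166134544
[[641.8, 183.8, 12.0], [646.7, 124.1, 12.0], [585.0, 119.6, 12.0], [580.6, 179.3, 12.0]] [613.49523282 151.68560884  12.        ]
59.93191949167805 -1.489325045080409
59.78971593443401 -1.4972676777959404
61.39373722069752 -3.067720954889545
61.86986075495119 -3.069991471725477
```

```bash
python3 -m crank '[[0.2,0,0,0,0.5,1,-1],[0,-0.5,0,0,1,1.5,-1],[0,0,0,0,1,1.5,-1],[0,0,0,0,1,1.2,-1],[0,0,0,0,1,0.6,-1],[0,0,0,0,0.5,0,-1],[0,0,0,0,0,0,-1],[0,0,0,0,0,0,-1],[0,0,0,0,0,0,-1],[0,0,0,0,0,0,-1]]' 40; 
python3 g.py 613.4 151.5 60 -1.495
```

```text
clock: 28.15
eef_pos: [605.8, 151.5, 90.6]
tcp_rot: [-1.572, -0.001, -1.502]
contact_force: [0.2, 0.3, -2.3]
opening: 0.579
t 28.15 q [ 0.24  0.52  1.75 -0.    0.87  1.75] pos [605.8 151.5  90.6] rot [-1.572e+00 -1.000e-03 -1.502e+00] F [ 0.2  0.3 -2.3] M [0.023 0.003 0.019] op 0.579
shift tool cm [0.05 3.06 0.76]
turn deg [ 0.06 -0.39  0.08]
```

```bash
python3 -m crank '[[0,-0.3,0,0,0.5,0.4,-1],[0,0,0,0.05,1,0.3,-1],[0,0,0,0,1,0.1,-1],[0,0,0,0,1,0,-1],[0,0,0,0,0.5,0,-1],[0,0,0,0,0,0,-1],[0,0,0,0,0,0,-1],[0,0,0,0,0,0,-1],[0,0,0,0,0,0,-1],[0,0,0,0,0,0,-1]]' 40; 
python3 g.py 613.4 151.5 28.1 -1.495; python3 - <<'E'
from h import *
im=cams.grab_frame("wrist");cv2.imwrite("pics/w10.png",im)
E
```

```text
clock: 28.98
eef_pos: [613.9, 151.6, 46.9]
tcp_rot: [-1.572, -0.001, -1.496]
contact_force: [0.2, 0.0, -2.7]
opening: 0.583
t 28.9833 q [ 0.24  0.59  1.75 -0.    0.8   1.74] pos [613.9 151.6  46.9] rot [-1.572e+00 -1.000e-03 -1.496e+00] F [ 0.2  0.  -2.7] M [ 0.06  -0.009  0.011] op 0.583
shift tool cm [ 0.01  1.88 -0.05]
turn deg [ 0.05 -0.04  0.07]
```

View pics/w10.png

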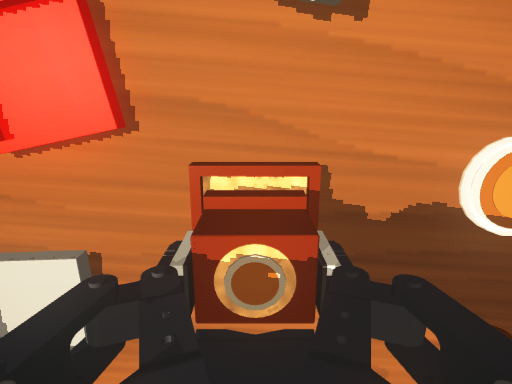

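```bash
python3 -m crank '[[0,0,0,0,0.4,-0.05,-1],[0,0,0,0,0.4,0,-1],[0,0,0,0,0.3,0,-1],[0,0,0,0,0.3,0,-1],[0,0,0,0,0.1,0,-1],[0,0,0,0,0,0,-1],[0,0,0,0,0,0,-1],[0,0,0,0,0,0,-1],[0,0,0,0,0,0,-1],[0,0,0,0,0,0,-1]]' 40; 
python3 g.py 613.4 151.5 28.1 -1.495
```

```text
clock: 29.87
eef_pos: [614.0, 151.7, 31.2]
tcp_rot: [-1.57, -0.001, -1.496]
contact_force: [-0.5, 0.4, -2.0]
opening: 0.579
t 29.8667 q [ 0.24  0.62  1.75 -0.    0.77  1.74] pos [614.  151.7  31.2] rot [-1.570e+00 -1.000e-03 -1.496e+00] F [-0.5  0.4 -2. ] M [ 0.03  -0.01  -0.006] op 0.579
shift tool cm [ 0.02  0.31 -0.06]
turn deg [-0.05 -0.04  0.05]
```

```bash
python3 -m crank '[[0,0,0,0,0.1,-0.05,-1],[0,0,0,0,0.1,0,-1],[0,0,0,0,0,0,-1],[0,0,0,0,0.05,0,-1],[0,0,0,0,0,0,-1],[0,0,0,0,0,0,-1],[0,0,0,0,0,0,-1],[0,0,0,0,0,0,-1],[0,0,0,0,0,0,-1],[0,0,0,0,0,0,-1]]' 40; 
python3 g.py 613.4 151.5 28.1 -1.495
```

```text
clock: 30.7
eef_pos: [613.7, 151.8, 28.9]
tcp_rot: [-1.569, -0.001, -1.496]
contact_force: [0.3, 0.8, -2.9]
opening: 0.579
t 30.7 q [ 0.24  0.62  1.75 -0.    0.77  1.74] pos [613.7 151.8  28.9] rot [-1.569e+00 -1.000e-03 -1.496e+00] F [ 0.3  0.8 -2.9] M [-0.013  0.013  0.007] op 0.579
shift tool cm [ 0.02  0.08 -0.03]
turn deg [-0.09 -0.04  0.05]
```

```bash
python3 -m crank '[[0,0,0,0,0.1,0,-1],[0,0,0,0,0,0,-1],[0,0,0,0,0.05,0,-1],[0,0,0,0,0,0,-1],[0,0,0,0,0.05,0,-1],[0,0,0,0,0,0,-1],[0,0,0,0,0,0,-1],[0,0,0,0,0,0,-1],[0,0,0,0,0,0,-1],[0,0,0,0,0,0,-1]]' 40; 
python3 g.py 613.4 151.5 28.1 -1.495
```

```text
clock: 31.53
eef_pos: [614.2, 151.8, 28.2]
tcp_rot: [-1.568, -0.001, -1.496]
contact_force: [-2.1, 0.4, 0.4]
opening: 0.576
t 31.5333 q [ 0.24  0.62  1.75 -0.    0.77  1.74] pos [614.2 151.8  28.2] rot [-1.568e+00 -1.000e-03 -1.496e+00] F [-2.1  0.4  0.4] M [0.06  0.129 0.046] op 0.576
shift tool cm [ 0.03  0.01 -0.08]
turn deg [-0.15 -0.04  0.04]
```

```bash
python3 -m crank '[[0,0,0,0,0,0,0.3],[0,0,0,0,0,0,0.5],[0,0,0,0,0,0,1],[0,0,0,0,0,0,1],[0,0,0,0,0,0,1],[0,0,0,0,0,0,1],[0,0,0,0,-0.5,0,1],[0,0,0,0,-0.5,0,1],[0,0,0,0,-1,0,1],[0,0,0,0,-1,0,1]]' 40; python3 -m crank '[[0,0,0,0,-1.5,0,1],[0,0,0,0,-2,0,1],[0,0,0,0,-2,0,1],[0,0,0,0,-2,0,1],[0,0,0,0,-2,-1,1],[0,0,0,0,0,-2,1],[0,0,0,0,0,-1,1],[0,0,0,0,0,0,1],[0,0,0,0,0,0,1],[0,0,0,0,0,0,1]]'
python3 g.py 613.4 151.5 28.1 -1.495; python3 - <<'E'
from h import *
s=r.sense();np.save("p11.npy",np.r_[s['eef_pos'],s['tcp_rot']])
im=cams.grab_frame("wrist");cv2.imwrite("pics/w11.png",im)
im=cams.grab_frame("scene");cv2.imwrite("pics/s11.png",cv2.resize(im[120:270,150:420],None,fx=2.9,fy=2.9,interpolation=cv2.INTER_CUBIC))
E
```

```text
clock: 32.37
eef_pos: [613.5, 151.7, 58.6]
tcp_rot: [-1.57, -0.001, -1.496]
contact_force: [-0.3, -0.0, -0.5]
opening: 0.999
clock: 33.2
eef_pos: [575.5, 149.4, 170.6]
tcp_rot: [-1.557, 0.001, -1.496]
contact_force: [-0.8, -0.7, 0.0]
opening: 1.003
t 33.2 q [ 0.25  0.38  1.77 -0.    0.98  1.75] pos [575.5 149.4 170.6] rot [-1.557e+00  1.000e-03 -1.496e+00] F [-0.8 -0.7  0. ] M [ 0.    -0.011  0.022] op 1.003
shift tool cm [ 0.1 14.3  3.6]
turn deg [-0.77 -0.04 -0.07]
```

View pics/w11.png

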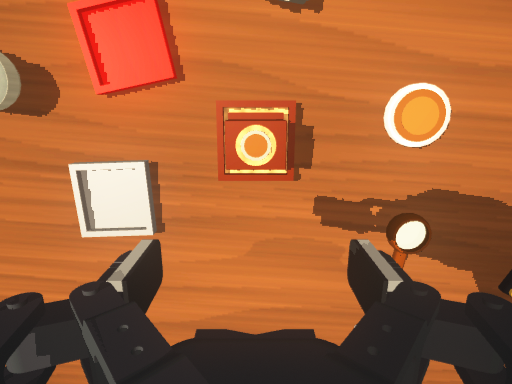

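View pics/s11.png

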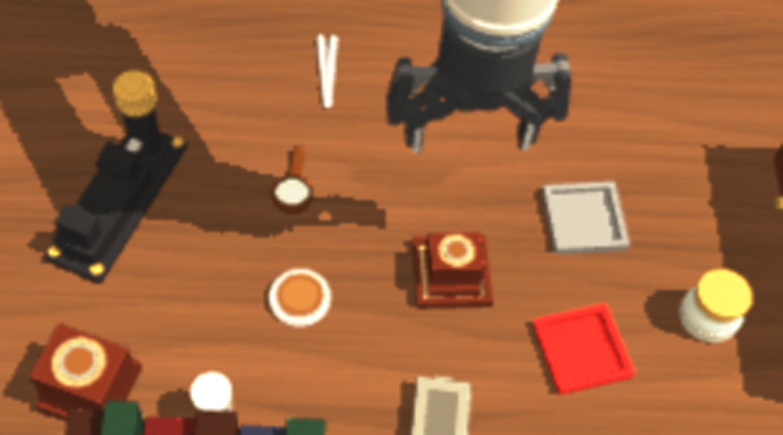

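```bash
python3 - <<'E'
from h import *
p=np.load("p11.npy");P=(p[:3],p[3:])
print(onz("wrist",(256,145),48.5,P))
q=[onz("wrist",a,12,P) for a in[(218,101),(296,101),(294,180),(218,180)]];print(np.mean(q,0))
print(onz("scene",[(456+.5)/2.9-.5+150,(249+.5)/2.9-.5+120],48.5))
E
```

```text
[614.14567883 151.40050881  48.5       ]
[613.2481935  150.73683596  12.        ]
[612.24751463 150.74761119  48.5       ]
```

The block is centred within about 1 mm, sits flat, and is released, with the arm clear of it. Handing in.

```bash
python3 -c "
from rig import order
print(order.sign_off())"
```

```text
the job is handed in; nothing more can be done
None
```

The coin block is out of the vise and in the mahogany, cork-floored tray, and I handed the job in at about 33 s of the 70 s allowed; no verdict was reported.

- **Opening the vise:** I turned the knob clockwise about 3.48 rad in a single grip. The wrist torque stayed around 0.1 N m while it turned freely, then rose to 0.26 and 0.41 N m at the stop, which is about 0.16 rad of twist. I eased back about 0.1 rad to unload the shaft before letting go.
- **Moving the block:** I gripped its ±y faces and lifted it straight up. The sideways force at my one reading inside the jaws was about 1 N. It went down into the tray until its weight came off the wrist, and only then did I open the fingers.
- **Last checks:** The wrist camera puts the block's centre about 1 mm from the tray's middle, and the scene camera agrees within about 2 mm. The block looks level and square. The wrist force is about zero with the gripper about 14 cm above the release height, and the bystanders in view look unmoved.
- **Not checked directly:** I judged the jaw's position from the torque rise and the angle turned, because the lip gap was too small to measure in the pictures. I did not measure the bystanders' positions afterwards.

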